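# Sort sample mounts with a stepped go / no-go slot gauge

## Task

Sort the three turned sample mounts with the stepped slot gauge. Let the undersize mount, which passes both the wide go slot and the narrow no-go slot, fall through into the catch tray, and leave the good mount, which enters the go slot but is stopped by the no-go step, standing upright in the gauge. The oversize mount does not even enter the go slot: leave it standing where it is.

Things in the scene. Friction and masses are not known exactly. Their poses are not given: they have to be found in the camera images.
- gauge: Fixed aluminium slot gauge, 130 (x) x 100 (y) x 74 mm high. Origin: centre of underside, z up, x along the slots (130 mm long, centred on y = 0). Go slot 60 mm wide, open above, from z = 74 down to a steel step at z = 62 mm; through the step the no-go slot, 32 mm wide, z = 62 to 54. Below it the catch tray, floor at z = 6, closed at the sides and by clear plates to z = 40 at the ends.
- mount_a: Undersize mount: upright loose steel disc, diameter 20, 14 mm thick, with a round grip stem on top, diameter 12, 26 mm long; 40 mm high in all, 0.05 kg. Origin: centre of the disc's underside on the table, z up. The three mounts differ only in disc diameter and weight; any may stand in any of the three places.
- mount_b: Good mount: the same, but the disc is 48 mm in diameter. About 0.18 kg. Origin: centre of the disc's underside, z up along the stem.
- mount_c: Oversize mount: the same, but the disc is 72 mm in diameter. About 0.38 kg. Origin: centre of the disc's underside, z up along the stem.

How it is judged:
By the outcome, as a careful person would: the job done as asked, in the order asked, and still so for the second after the job is handed in, with the robot touching nothing.
It also fails if it takes over 51 s, if anything falls off the work surface, if the arm or the gripper's body presses on something with over 40 N, if the wrist force passes 120 N, or if a joint passes its speed limit or range.

## Robot

A 6-joint arm with a two-finger parallel gripper is mounted at the origin on a cart in front of the work surface, level with it; the furniture and walls round the work are solid. World frame = base frame: x ahead of the robot, y to its left, z up, the work surface at z = 0. Lengths are in m, angles in rad, forces in N, time in s.
With the tool pointing down it reaches from about 0.325 to 0.775 m from the base axis. Payload 9.3 kg.
Tool frame: the origin (TCP) lies midway between the tips of the shut fingers; the grasp point (between the pads) lies 19 mm behind it; z points along the fingers, y is the line along which they close (so a half turn about z gives the same grasp; the last joint's range is limited). The gripper opens to 85 mm and grips with 20 to 120 N. Pads are 22 mm wide; open, the fingers measure 114 mm over their backs; the gripper's body (76 mm by 85 mm) begins 54 mm behind the grasp point. The pads swing forward as they close: fully open they stand 13 mm farther back than shut.
Start: joints at [-0.153, 0.259, 0.021, 1.334, 0, 1.418], TCP at [0.55, -0, 0.231] pointing down, gripper open.
Joint ranges: [-3.04, 3.04], [-0.91, 1.82], [-1.04, 1.36], [-1.92, 1.95], [-1.52, 1.45], [-3.14, 3.14]. Speed limits (rad/s): [2.22, 2.22, 2.79, 3.14, 3.14, 3.14].

## Interface

Orientations are given as a unit quaternion [x, y, z, w].
In Python, from station import arm gives the robot as it stands. The module is installed in compiled form; this text tells all that it offers.
- The arm moves only by the shell command python3 -m inch 'ROWS' [FORCE]. ROWS is JSON, a list of rows, each a list of 7 numbers: the turn, a rotation vector about the world's x, y, z in rad, then the shift along the world's x, y, z in cm, then the opening, from -1 (shut) to 1 (fully open). In form: [[wx, wy, wz, dx, dy, dz, fingers], ...]. A call has 1 to 12 rows; each row shifts and turns the commanded pose from where the row before left it; what a row does not reach is not made up. A row lasts 1/12 s, in which the tool goes at most 41.7 mm and 7.16 degrees, less where a joint would pass 70% of its speed; a pose out of reach is approached as far as the arm can. A call with a gripper value outside its range is refused whole. The fingers move at their own pace and stop on an object; FORCE is the grip in N (left out, the last holds). Time passes only in rows, so rows that do not move let the fingers close. It gives the time, the measured TCP pose, the force, the opening and the grip force at its end, in the units of the state.
- arm.read_state(): the state, without advancing time (a new reading comes with each control period).
- arm.camera(name): name is "scene" or "side" or "wrist"; returns a dict with "frame" (420x560x3 uint8, red, green, blue), "range_z" (420x560 float32, m along the optical axis (not along the pixel's ray), 0 where there is no reading), "mtx" (3x3 intrinsics, pixels), "extrinsics" (4x4, takes a point from world to camera coordinates). Camera axes: x right, y up, looking along -z (the intrinsics and any distortion apply to the point x, -y, -z); pixel columns grow to the right and rows downward; lengths in m; the calibration is good to about 2 mm. The wrist camera is an equidistant fisheye: a pixel r from the principal point sees the ray r / f radians off the axis. A picture is of the moment at which its call begins.
- arm.close_job(): hands the job in; it is judged then, once.
Trained networks look in the newest picture that a camera, given by its name, has taken for a name from the list of things; names that differ only in an ending like _2 or _b are one class to them, and where a whole thing is asked for, a point or a joint stands for the part that bears it (a point fixed in the world has none). Each returns a list of dicts, best first, with "confidence" (0 to 1); they miss things now and then, are a little off and sometimes report something else, mostly with a low value. They report only what shows in the picture. A call takes as long as a camera call.
- arm.masks_of(camera, label): "region" (420x560 bool, what is visible of it) and "position" ([column, row] in pixels, amid what is visible of it).
The state is a dict: "time": time; "joint_pos": joint angles; "qvel": joint speeds; "joint_torque": joint torques, N m; "eef_pos": TCP position; "eef_rot": TCP orientation; "ft_force": force on the tool from outside, world axes, zero at the start; "moment": the same for the moment, N m; "grip_width": finger opening in m; "grip_force": force on a finger pad.
Only numpy, scipy, OpenCV 4.12 (cv2) and the standard library are available. Lean on these libraries where they do the work, as an engineer would, in place of code of your own. Each camera call takes 0.05 s, during which the arm holds its last target. There are 200 camera calls.

## Working session

There is one attempt and no reset: what is moved stays moved. The work goes in short steps, Python scripts to look and compute and a shell command to move; the robot and the scene stay as the last step left them, time stands still between calls to the robot, and variables do not carry over. Pictures are saved under pics/ and viewed, at most 10 in all, crops included, and the job is handed in when it is done.

```bash
mkdir -p pics; cat > h.py <<'E'
import numpy as np, cv2
from station import arm
def cloud(c):
    K=np.array(c["mtx"]);z=c["range_z"];E=np.array(c["extrinsics"])
    v,u=np.mgrid[:420,:560]
    P=np.stack([(u-K[0,2])/K[0,0]*z,-(v-K[1,2])/K[1,1]*z,-z],-1)
    return (P-E[:3,3])@E[:3,:3]
E
python3 - <<'E'
from h import *
ims=[]
for n in("scene","side"):
    c=arm.camera(n);P=cloud(c);ims.append(c["frame"].copy())
    np.savez(n+".npz",P=P,f=c["frame"],z=c["range_z"])
    for l in("gauge","mount_a"):
        for d in arm.masks_of(n,l):
            m=d["region"]&(c["range_z"]>0);q=P[m]
            if len(q)<5: continue
            zt=np.percentile(q[:,2],98);t=q[q[:,2]>zt-.006]
            print(n,l,round(d["confidence"],2),np.round(d["position"]),m.sum(),"med",np.median(q,0).round(3),"lo",np.percentile(q,2,0).round(3),"hi",np.percentile(q,98,0).round(3),"top",np.median(t,0).round(3))
cv2.imwrite("pics/a.png",cv2.resize(np.vstack(ims)[:,:,::-1],None,fx=.71,fy=.71))
s=arm.read_state();print(s["time"],s["eef_pos"],s["eef_rot"],s["grip_width"])
E
```

```text
scene gauge 0.82 [199. 250.] 3378 med [0.529 0.262 0.04 ] lo [0.477 0.194 0.002] hi [0.614 0.306 0.074] top [0.543 0.268 0.073]
scene mount_a 0.84 [305. 223.] 423 med [ 0.46  -0.04   0.013] lo [ 0.429 -0.08  -0.   ] hi [ 0.496 -0.015  0.032] top [ 0.461 -0.047  0.032]
scene mount_a 0.48 [340. 194.] 189 med [ 0.49  -0.27   0.012] lo [ 0.472 -0.315 -0.002] hi [ 0.515 -0.253  0.037] top [ 0.494 -0.273  0.035]
side mount_a 0.9 [283. 316.] 591 med [ 0.493 -0.282  0.013] lo [ 0.473 -0.3    0.002] hi [ 0.516 -0.259  0.039] top [ 0.495 -0.278  0.038]
side mount_a 0.59 [346. 266.] 142 med [ 0.622 -0.187  0.015] lo [ 0.615 -0.192  0.002] hi [ 0.632 -0.178  0.039] top [ 0.623 -0.185  0.038]
side mount_a 0.55 [253. 234.] 844 med [ 0.463 -0.058  0.012] lo [ 0.43  -0.086 -0.002] hi [ 0.498 -0.019  0.037] top [ 0.464 -0.053  0.037]
0.3 [ 5.49922144e-01 -5.14385737e-06  2.31059216e-01] [ 7.07127852e-01  7.07085673e-01 -1.38223195e-04 -1.80223176e-04] 0.08524387049714362
```

View pics/a.png

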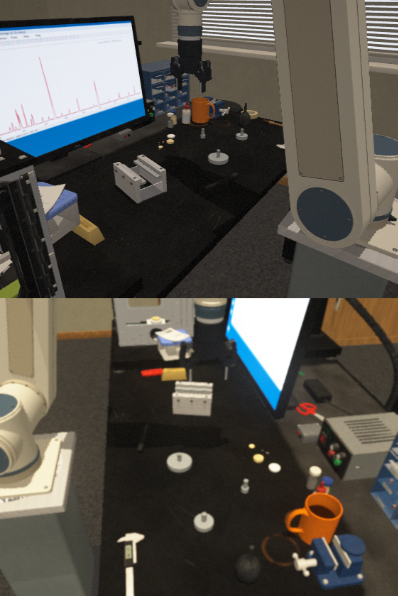

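The top image shows the gauge at about (140,178). In the lower one the 72 mm disc is at (179,462), the 48 mm disc at (204,522) and the 20 mm disc at (245,486). These match the cloud positions. Next I'll fit the gauge's pose and refine the stems.

```bash
python3 - <<'E'
from h import *
A=[np.load(n+".npz")["P"].reshape(-1,3) for n in("scene","side")]
for n,P in zip(("scene","side"),A):
    m=(abs(P[:,0]-.55)<.11)&(abs(P[:,1]-.25)<.09)
    t=P[m&(P[:,2]>.068)&(P[:,2]<.08)]
    (c,s,a)=cv2.minAreaRect((t[:,:2]*1000).astype(np.float32))
    print(n,len(t),"top z",np.median(t[:,2]),c,s,a)
    st=P[m&(P[:,2]>.058)&(P[:,2]<.066)];print(" step",len(st),np.median(st,0))
    for x,y in((.464,-.053),(.495,-.278),(.624,-.186)):
        d=np.hypot(P[:,0]-x,P[:,1]-y)
        b=P[(d<.05)&(P[:,2]>.005)&(P[:,2]<.05)]; s=P[(d<.02)&(P[:,2]>.019)&(P[:,2]<.05)]
        if len(s)>3: print("  ",(x,y),"extent",np.ptp(b,0).round(3),"mid",((b.max(0)+b.min(0))/2).round(4),"stem",len(s),s.mean(0).round(4),"mid",((s.max(0)+s.min(0))/2).round(4),"zmax",s[:,2].max().round(4))
    ob=P[(abs(P[:,0]-.55)<.2)&(abs(P[:,1]-.25)<.2)&(P[:,2]>.08)]
    print(" tall near gauge",len(ob),ob.min(0) if len(ob) else 0,ob.max(0) if len(ob) else 0)
E
```

```text
scene 735 top z 0.07291241487389069 (549.6859741210938, 243.12521362304688) (102.22171783447266, 133.45559692382812) 76.08445739746094
 step 554 [0.53405876 0.23247187 0.06137684]
   (0.464, -0.053) extent [0.072 0.073 0.036] mid [ 0.4638 -0.0487  0.0228] stem 40 [ 0.4628 -0.0481  0.0306] mid [ 0.4638 -0.0498  0.03  ] zmax 0.0406
   (0.495, -0.278) extent [0.047 0.048 0.035] mid [ 0.495  -0.2765  0.0228] stem 32 [ 0.4939 -0.2741  0.0306] mid [ 0.4941 -0.2752  0.0298] zmax 0.0404
   (0.624, -0.186) extent [0.019 0.019 0.033] mid [ 0.6231 -0.1809  0.0224] stem 29 [ 0.6231 -0.1809  0.0306] mid [ 0.6232 -0.1825  0.0291] zmax 0.0389
 tall near gauge 1976 [0.73676432 0.05691686 0.09841568] [0.7499986  0.44974361 0.18180784]
side 586 top z 0.07175138903321523 (548.8338012695312, 243.44342041015625) (106.86581420898438, 129.69088745117188) 75.84245300292969
 step 452 [0.54982472 0.25906398 0.06105669]
   (0.464, -0.053) extent [0.071 0.075 0.035] mid [ 0.4638 -0.0507  0.0225] stem 59 [ 0.4632 -0.0528  0.0315] mid [ 0.4632 -0.0501  0.0297] zmax 0.0399
   (0.495, -0.278) extent [0.046 0.048 0.036] mid [ 0.4948 -0.2774  0.023 ] stem 80 [ 0.4949 -0.279   0.0323] mid [ 0.4952 -0.277   0.0301] zmax 0.041
   (0.624, -0.186) extent [0.02  0.02  0.034] mid [ 0.6239 -0.1835  0.0226] stem 67 [ 0.6232 -0.1851  0.0315] mid [ 0.6238 -0.1829  0.0298] zmax 0.0397
 tall near gauge 688 [0.73918801 0.0503601  0.09807658] [0.74999561 0.44986954 0.18162734]
```

```bash
python3 -m inch '[[0,0,-0.0305,0.925,-2.2875,-1.2,0],[0,0,-0.0305,0.925,-2.2875,-1.2,0],[0,0,-0.0305,0.925,-2.2875,-1.2,0],[0,0,-0.0305,0.925,-2.2875,-1.2,0],[0,0,-0.0305,0.925,-2.2875,-1.2,0],[0,0,-0.0305,0.925,-2.2875,-1.2,0],[0,0,-0.0305,0.925,-2.2875,-1.2,0],[0,0,-0.0305,0.925,-2.2875,-1.2,0],[0,0,0,0,0,0,0],[0,0,0,0,0,0,0]]' 30; python3 - <<'E'
from h import *
s=arm.read_state();print(s["time"],s["eef_pos"],s["eef_rot"],s["ft_force"])
c=arm.camera("wrist");cv2.imwrite("pics/w1.png",c["frame"][:,:,::-1])
E=np.array(c["extrinsics"]);K=np.array(c["mtx"]);print(K,-E[:3,:3].T@E[:3,3])
def proj(p):
    q=E[:3,:3]@p+E[:3,3];q=np.array([q[0],-q[1],-q[2]]);r=np.hypot(*q[:2]);t=np.arctan2(r,q[2])
    return K[:2,2]+K[0,0]*t*q[:2]/r
print("expected stem top",proj(np.array([.624,-.183,.04])),"base",proj(np.array([.624,-.183,.014])))
for d in arm.masks_of("wrist","mount_a"):print(d["confidence"],d["position"],d["region"].sum())
E
```

```text
time: 1.13
eef_pos: [0.6237, -0.1839, 0.1339]
eef_rot: [0.788, 0.615, -0.001, -0.001]
ft_force: [0.7, -0.1, -0.6]
grip_width: 0.0425
grip_force: 0.0
1.1333 [ 0.62365327 -0.18394645  0.13385343] [ 7.88386181e-01  6.15179507e-01 -5.28347209e-04 -1.06037818e-03] [ 0.65724786 -0.0991627  -0.57599096]
[[325.1922621    0.         277.21826635]
 [  0.         325.1922621  203.94046614]
 [  0.           0.           1.        ]] [ 0.6416782  -0.11619361  0.27656305]
expected stem top [276.43834849 205.0598488 ] base [276.56683271 196.32758737]
0.89 [78.3, 103.8] 4082
0.6 [280.7, 195.7] 557
```

View pics/w1.png

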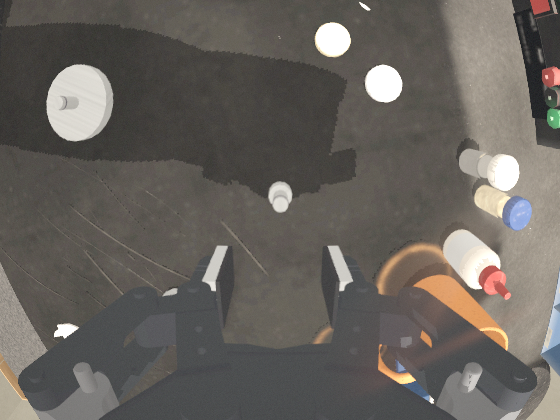

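The mount's stem top is at (281,204), within 4 px of where I predicted, and it sits between the fingers at (225,260) and (335,260). The mug and bottles are clear to the right.

```bash
python3 -m inch '[[0,0,0,0.1,0.05,-2,0],[0,0,0,0,0.05,-2,0],[0,0,0,0,0,-2,0],[0,0,0,0,0,-2,0],[0,0,0,0,0,-2,0],[0,0,0,0,0,-1.7,0],[0,0,0,0,0,0,0],[0,0,0,0,0,0,-1],[0,0,0,0,0,0,-1],[0,0,0,0,0,0,-1],[0,0,0,0,0,0,-1],[0,0,0,0,0,0,-1]]' 30; python3 -m inch '[[0,0,0,0,0,0,-1],[0,0,0,0,0,0,-1],[0,0,0,0,0,0,-1]]'
```

```text
time: 2.23
eef_pos: [0.6259, -0.182, 0.0201]
eef_rot: [0.788, 0.616, 0.001, 0.001]
ft_force: [-1.5, 2.7, 7.4]
grip_width: 0.0106
grip_force: 29.7
time: 2.48
eef_pos: [0.6259, -0.182, 0.0202]
eef_rot: [0.788, 0.616, 0.001, 0.001]
ft_force: [-0.1, 2.0, 7.3]
grip_width: 0.0108
grip_force: 29.7
```

```bash
python3 -m inch '[[0,0,0,0,0,1.5,-1],[0,0,0,0,0,3,-1],[0,0,0,0,0,3,-1],[0,0,0,0,0,3,-1],[0,0,0,0,0,3,-1],[0,0,0,-0.5,2,0,-1],[0,0,0,-0.5,3,0,-1],[0,0,0,-0.5,3,0,-1],[0,0,0,-0.5,3,0,-1],[0,0,0,-0.5,3,0,-1],[0,0,0,-0.5,3,0,-1],[0,0,0,-0.5,3,0,-1]]'; python3 -m inch '[[0,0,0,-0.5,3,0,-1],[0,0,0,-0.5,3,0,-1],[0,0,0,-0.5,3,0,-1],[0,0,0,-0.5,3,0,-1],[0,0,0,-0.5,3,0,-1],[0,0,0,-0.5,3,0,-1],[0,0,0,-0.6,2.4,0,-1],[0,0,0,-0.5,2,0,-1],[0,0,0,0,0,0,-1],[0,0,0,0,0,0,-1],[0,0,0,0,0,0,-1]]'
python3 - <<'E'
from h import *
s=arm.read_state();print(s["time"],s["eef_pos"],s["eef_rot"])
ims=[]
for n in("scene","wrist"):
    c=arm.camera(n);ims.append(c["frame"].copy())
    if n=="scene":
      P=cloud(c);q=P.reshape(-1,3)
      d=np.hypot(q[:,0]-s["eef_pos"][0],q[:,1]-s["eef_pos"][1]);m=q[(d<.03)&(q[:,2]>.1)&(q[:,2]<s["eef_pos"][2]-.003)]
      print(len(m),m.min(0),m.max(0),(m.min(0)+m.max(0))/2)
    else:
      E=np.array(c["extrinsics"]);print(E.round(4).tolist())
ims[0]=cv2.resize(ims[0][120:330,100:380],(560,420))
cv2.imwrite("pics/g1.png",cv2.resize(np.vstack(ims)[:,:,::-1],None,fx=.71,fy=.71))
E
```

```text
time: 3.48
eef_pos: [0.5896, 0.0193, 0.1541]
eef_rot: [0.788, 0.616, 0.0, 0.0]
ft_force: [0.7, 0.4, -0.3]
grip_width: 0.0106
grip_force: 29.5
time: 4.4
eef_pos: [0.5491, 0.2417, 0.1537]
eef_rot: [0.788, 0.616, 0.0, 0.0]
ft_force: [0.5, -0.9, -0.8]
grip_width: 0.0106
grip_force: 29.5
4.4 [0.54910611 0.24168776 0.15365854] [7.87832162e-01 6.15889921e-01 1.84954928e-04 2.33011965e-04]
82 [0.53811514 0.23141796 0.13276279] [0.55581067 0.25046941 0.14862743] [0.54696291 0.24094369 0.14069511]
[[0.9706, -0.2405, 0.001, -0.4761], [0.2314, 0.9324, -0.2775, -0.3373], [0.0658, 0.2696, 0.9607, -0.4053], [0.0, 0.0, 0.0, 1.0]]
```

View pics/g1.png

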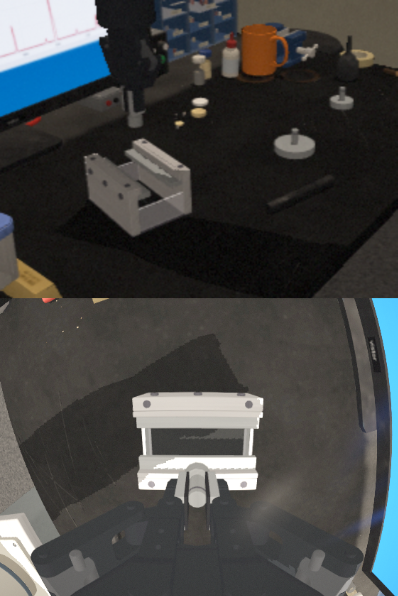

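The mount is held upright just above the gauge. In the lower wrist view the gauge edges are level at (198,405) and (198,478), so the yaw is right. It needs about +2 mm in y.

```bash
python3 -m inch '[[0,0,0,0.1,0.2,-1,-1],[0,0,0,0,0,-1.5,-1],[0,0,0,0,0,-1.5,-1],[0,0,0,0,0,-1.5,-1],[0,0,0,0,0,-1,-1],[0,0,0,0,0,-0.5,-1],[0,0,0,0,0,-0.5,-1],[0,0,0,0,0,-0.4,-1],[0,0,0,0,0,-0.2,-1],[0,0,0,0,0,0,-1],[0,0,0,0,0,0,-1]]'
```

```text
time: 5.42
eef_pos: [0.5502, 0.2441, 0.0727]
eef_rot: [0.788, 0.616, 0.0, 0.0]
ft_force: [-0.6, -0.2, -1.0]
grip_width: 0.0106
grip_force: 29.5
```

No contact force with the disc in the no-go slot, so I'll release it.

```bash
python3 -m inch '[[0,0,0,0,0,0,-0.3],[0,0,0,0,0,0,-0.3],[0,0,0,0,0,0,-0.3],[0,0,0,0,0,0,-0.3],[0,0,0,0,0,0,-0.3],[0,0,0,0,0,2,-0.3],[0,0,0,0,0,3,-0.3],[0,0,0,0,0,3,-0.3],[0,0,0,0,-1,1,0],[0,0,0,-0.3,-3,0,0],[0,0,0,-0.3,-3,0,0],[0,0,0,-0.3,-3,0,0]]'; python3 - <<'E'
from h import *
s=arm.read_state();ims=[]
for n in("scene","wrist"):
    c=arm.camera(n);ims.append(c["frame"].copy())
    print(n,[(round(d["confidence"],2),d["position"]) for d in arm.masks_of(n,"mount_a")])
ims[0]=cv2.resize(ims[0][180:300,140:300],(560,420))
cv2.imwrite("pics/g2.png",cv2.resize(np.vstack(ims)[:,:,::-1],None,fx=.71,fy=.71))
E
```

```text
time: 6.42
eef_pos: [0.5407, 0.1431, 0.1623]
eef_rot: [0.788, 0.616, 0.0, 0.0]
ft_force: [0.4, -0.5, 0.3]
grip_width: 0.0427
grip_force: 0.0
scene [(0.85, [306.5, 223.9]), (0.64, [338.9, 191.6]), (0.4, [201.1, 248.9])]
wrist [(0.73, [260.7, 75.4]), (0.7, [257.2, 338.8])]
```

View pics/g2.png

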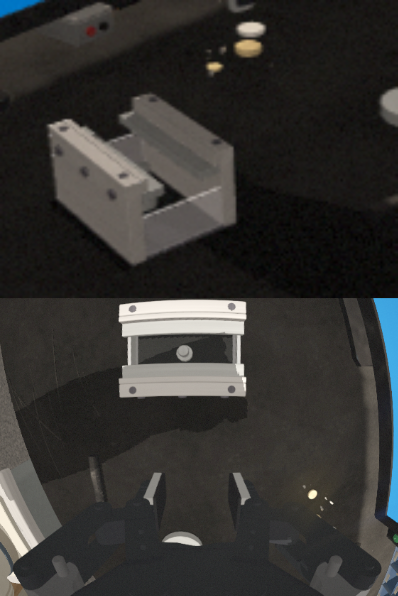

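The undersize mount stands in the catch tray, at (184,353) in the wrist view. Next is the good mount.

```bash
python3 -m inch '[[0,0,0,-0.3,-3,0,0],[0,0,0,-0.3,-3.5,0,0],[0,0,0,-0.3,-3.5,0,0],[0,0,0,-0.3,-3.5,0,0],[0,0,0,-0.3,-3.5,0,0],[0,0,0,-0.3,-3.5,0,0],[0,0,0,-0.3,-3.5,0,0],[0,0,0,-0.3,-3.5,0,0],[0,0,0,-0.3,-3.5,0,0],[0,0,0,-0.3,-3.5,0,0],[0,0,0,-0.3,-3.5,0,0],[0,0,0,-0.3,-2,0,0]]' 40; python3 -m inch '[[0,0,0,-0.3,-1.5,-1,0],[0,0,0,0,0,-2,0],[0,0,0,0,0,-2,0],[0,0,0,0,0,0,0],[0,0,0,0,0,0,0]]'
```

```text
time: 7.62
eef_pos: [0.5054, -0.2585, 0.1619]
eef_rot: [0.788, 0.616, -0.0, 0.0]
ft_force: [-0.1, -0.2, -0.2]
grip_width: 0.0425
grip_force: 0.0
time: 8.03
eef_pos: [0.5018, -0.2697, 0.1112]
eef_rot: [0.788, 0.616, -0.0, -0.001]
ft_force: [-0.2, -0.6, 0.6]
grip_width: 0.0424
grip_force: 0.0
```

```bash
python3 -m inch '[[0,0,0,-0.4,-0.4,0,0],[0,0,0,-0.3,-0.3,-1,0],[0,0,0,0,0,-2,0],[0,0,0,0,0,-2,0],[0,0,0,0,0,-2,0],[0,0,0,0,0,-1.5,0],[0,0,0,0,0,-0.5,0],[0,0,0,0,0,0,0],[0,0,0,0,0,0,-1],[0,0,0,0,0,0,-1],[0,0,0,0,0,0,-1],[0,0,0,0,0,0,-1]]' 40; python3 -m inch '[[0,0,0,0,0,0,-1],[0,0,0,0,0,0,-1],[0,0,0,0,0,0,-1]]'
```

```text
time: 9.03
eef_pos: [0.4957, -0.2785, 0.0235]
eef_rot: [0.788, 0.616, 0.0, 0.001]
ft_force: [0.5, 0.3, 4.7]
grip_width: 0.01
grip_force: 39.3
time: 9.28
eef_pos: [0.4956, -0.2785, 0.0234]
eef_rot: [0.788, 0.616, 0.0, 0.001]
ft_force: [-0.3, -0.5, 6.2]
grip_width: 0.0102
grip_force: 39.4
```

```bash
python3 -m inch '[[0,0,0,0,0,1.2,-1],[0,0,0,0,0,3,-1],[0,0,0,0,0,3,-1],[0,0,0,0,0,3,-1],[0,0,0,0,0,3,-1],[0,0,0,0.3,1.5,0,-1],[0,0,0,0.3,3,0,-1],[0,0,0,0.3,3,0,-1],[0,0,0,0.3,3,0,-1],[0,0,0,0.3,3,0,-1],[0,0,0,0.3,3,0,-1],[0,0,0,0.3,3,0,-1]]'; python3 -m inch '[[0,0,0,0.3,3,0,-1],[0,0,0,0.3,3,0,-1],[0,0,0,0.3,3,0,-1],[0,0,0,0.3,3,0,-1],[0,0,0,0.3,3,0,-1],[0,0,0,0.3,3,0,-1],[0,0,0,0.3,3,0,-1],[0,0,0,0.3,3,0,-1],[0,0,0,0.3,3,0,-1],[0,0,0,0.3,3,0,-1],[0,0,0,0.2,1.6,0,-1],[0,0,0,0,0.8,0,-1]]';  python3 -m inch '[[0,0,0,0,0,0,-1],[0,0,0,0,0,0,-1]]'
python3 - <<'E'
from h import *
s=arm.read_state();print(s["time"],s["eef_pos"],s["eef_rot"])
ims=[]
for n in("scene","side"):
    c=arm.camera(n);ims.append(c["frame"].copy());P=cloud(c);q=P.reshape(-1,3)
    d=np.hypot(q[:,0]-s["eef_pos"][0],q[:,1]-s["eef_pos"][1]);m=q[(d<.04)&(q[:,2]>.1)&(q[:,2]<s["eef_pos"][2]-.006)]
    if len(m): print(n,len(m),m.min(0),m.max(0),(m.min(0)+m.max(0))/2)
ims=[cv2.resize(ims[0][120:330,100:380],(560,420)),cv2.resize(ims[1][60:270,130:410],(560,420))]
cv2.imwrite("pics/g3.png",cv2.resize(np.vstack(ims)[:,:,::-1],None,fx=.71,fy=.71))
E
```

```text
time: 10.28
eef_pos: [0.5156, -0.0813, 0.1541]
eef_rot: [0.788, 0.616, -0.0, -0.0]
ft_force: [1.6, 0.2, -1.5]
grip_width: 0.01
grip_force: 39.3
time: 11.28
eef_pos: [0.5476, 0.2434, 0.1537]
eef_rot: [0.787, 0.617, -0.0, -0.0]
ft_force: [-0.7, -0.4, -1.7]
grip_width: 0.0101
grip_force: 39.3
time: 11.45
eef_pos: [0.5476, 0.2407, 0.1539]
eef_rot: [0.788, 0.616, -0.0, -0.0]
ft_force: [0.5, -0.2, -1.5]
grip_width: 0.0101
grip_force: 39.3
11.45 [0.54757933 0.24069735 0.15394116] [ 7.87730517e-01  6.16019844e-01 -4.28821682e-04 -2.29229546e-06]
scene 311 [0.52244564 0.21699936 0.1296478 ] [0.57120963 0.26612341 0.14787339] [0.54682763 0.24156139 0.13876059]
side 219 [0.52327941 0.21412044 0.12805899] [0.56964813 0.26257041 0.14696757] [0.54646377 0.23834543 0.13751328]
```

View pics/g3.png

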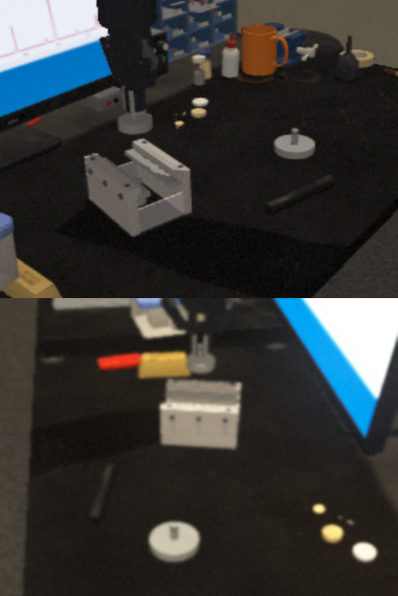

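The good mount is held level above the gauge, disc at (135,122) in the top image. It needs +3 mm in both x and y before I lower it to the step.

```bash
python3 -m inch '[[0,0,0,0.2,0.3,-1,-1],[0,0,0,0,0,-1.2,-1],[0,0,0,0,0,-1.2,-1],[0,0,0,0,0,-1.2,-1],[0,0,0,0,0,-0.8,-1],[0,0,0,0,0,-0.5,-1],[0,0,0,0,0,-0.3,-1],[0,0,0,0,0,-0.2,-1],[0,0,0,0,0,0,-1],[0,0,0,0,0,0,-1]]'
```

```text
time: 12.38
eef_pos: [0.5502, 0.244, 0.0907]
eef_rot: [0.788, 0.616, 0.0, 0.0]
ft_force: [0.4, -0.3, -2.4]
grip_width: 0.01
grip_force: 39.3
```

Now down to contact in small steps.

```bash
python3 -m inch '[[0,0,0,0,0,-0.1,-1],[0,0,0,0,0,-0.1,-1],[0,0,0,0,0,-0.1,-1],[0,0,0,0,0,0,-1]]';python3 -m inch '[[0,0,0,0,0,-0.1,-1],[0,0,0,0,0,0,-1]]'
```

```text
time: 12.72
eef_pos: [0.5499, 0.244, 0.0872]
eef_rot: [0.788, 0.616, -0.0, -0.0]
ft_force: [0.1, -0.2, -2.4]
grip_width: 0.0101
grip_force: 39.3
time: 12.88
eef_pos: [0.5499, 0.244, 0.0861]
eef_rot: [0.788, 0.616, -0.0, -0.0]
ft_force: [0.5, -0.5, -2.0]
grip_width: 0.01
grip_force: 39.3
```

```bash
python3 -m inch '[[0,0,0,0,0,-0.1,-1],[0,0,0,0,0,0,-1],[0,0,0,0,0,0,-1]]';python3 -m inch '[[0,0,0,0,0,-0.1,-1],[0,0,0,0,0,0,-1],[0,0,0,0,0,0,-1]]'
```

```text
time: 13.13
eef_pos: [0.5501, 0.2441, 0.0855]
eef_rot: [0.788, 0.616, 0.0, 0.0]
ft_force: [-1.3, 0.4, 0.1]
grip_width: 0.0099
grip_force: 39.6
time: 13.38
eef_pos: [0.5502, 0.244, 0.0854]
eef_rot: [0.788, 0.616, 0.001, 0.0]
ft_force: [-4.0, -1.2, 9.0]
grip_width: 0.0099
grip_force: 40.5
```

Seated on the step at the expected height. I'll release and retreat.

```bash
python3 -m inch '[[0,0,0,0,0,0.1,-1],[0,0,0,0,0,0,-0.2],[0,0,0,0,0,0,-0.2],[0,0,0,0,0,0,-0.2],[0,0,0,0,0,0,-0.2],[0,0,0,0,0,0,-0.2],[0,0,0,0,0,1,-0.2],[0,0,0,0,0,2,-0.2],[0,0,0,0,0,3,-0.2],[0,0,0,0,0,3,-0.2],[0,0,0,0,-3,1,-0.2],[0,0,0,0,-3,0,-0.2]]';python3 -m inch '[[0,0,0,0,-3,0,-0.2],[0,0,0,0,-3,0,-0.2],[0,0,0,0,0,0,-0.2],[0,0,0,0,0,0,-0.2]]'; python3 - <<'E'
from h import *
ims=[]
for n in("scene","wrist"):
    c=arm.camera(n);ims.append(c["frame"].copy())
    if n=="scene":
      q=cloud(c).reshape(-1,3);m=q[(np.hypot(q[:,0]-.55,q[:,1]-.243)<.03)&(q[:,2]>.08)&(q[:,2]<.12)];print(len(m),m.min(0),m.max(0))
ims[0]=cv2.resize(ims[0][150:300,120:320],(560,420))
cv2.imwrite("pics/g4.png",cv2.resize(np.vstack(ims)[:,:,::-1],None,fx=.71,fy=.71))
E
```

```text
time: 14.38
eef_pos: [0.5512, 0.1847, 0.1893]
eef_rot: [0.787, 0.617, 0.003, 0.001]
ft_force: [0.5, -0.0, 0.3]
grip_width: 0.0341
grip_force: 0.0
time: 14.72
eef_pos: [0.5502, 0.1227, 0.1862]
eef_rot: [0.789, 0.615, 0.0, 0.0]
ft_force: [-0.2, 0.6, -0.1]
grip_width: 0.0342
grip_force: 0.0
66 [0.54203338 0.2396256  0.08076464] [0.55621997 0.25204071 0.10256143]
```

View pics/g4.png

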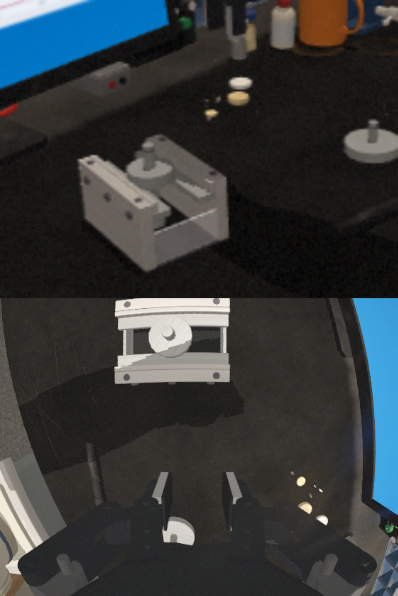

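The good mount stands upright in the gauge at (150,170), with its stem top at z = 0.1026 as it should be. The oversize mount stands untouched at (372,143).

```bash
python3 -c "from station import arm; print(arm.close_job())"
```

```text
the job is handed in; nothing more can be done
None
```

I handed the job in at about 15 s: the undersize mount is in the catch tray, the good mount stands upright on the no-go step, and the oversize mount was left where it stood; no verdict came back.

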